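Set the round specimen timer to ten minutes

ROBOT

A 6-joint arm with a two-finger parallel gripper is mounted at the origin on a cart in front of the work surface, level with it; the furniture and walls round the work are solid. World frame = base frame: x ahead of the robot, y to its left, z up, the work surface at z = 0. Lengths are in mm, angles in rad, forces in N, time in s.
With the tool pointing down it reaches from about 325 to 875 mm from the base axis. Payload 4.4 kg.
Tool frame: the origin (TCP) lies between the finger pads; the fingertips stand tips_ahead ahead of it and the grasp point (between the pads) lies 5 mm behind it (tips_ahead is the distance from the TCP to the fingertips, in mm); z points along the fingers, y is the line along which they close (so a half turn about z gives the same grasp; the last joint's range is limited). The gripper opens to 85 mm and grips with 20 to 120 N. Pads are 22 mm wide; open, the fingers measure 114 mm over their backs; the gripper's body (76 mm by 85 mm) begins 54 mm behind the grasp point. The pads swing forward as they close: fully open they stand 13 mm farther back than shut.
Start: joints at [-1.488, 0.207, 1.542, -0, 1.393, -0.15], TCP at [132.641, -559.494, 245.282] pointing down, gripper open.
Joint ranges: [-2.73, 2.73], [-0.86, 2.22], [0.23, 2.46], [-1.11, 4.25], [0.08, 2.63], [-2.82, 2.82]. Speed limits (rad/s): [2.79, 2.79, 3.14, 3.14, 3.14, 3.14].

INTERFACE

Orientations are given as a unit quaternion [w, x, y, z].
In Python, from cell import get_obs, snapshot, finish_job, tips_ahead gives the robot as it stands.
- The arm moves only by the tool move_arm, never from a script. Its argument "rows" is a list of rows, each a list of 4 numbers: the shift along the tool's x, y, z in mm, then the turn about the tool's z in rad. In form: [[x, y, z, yaw], ...]. A call has 1 to 20 rows; each row is the pose to reach, as a shift and turn from the pose commanded when the call began, along the tool's axes at that moment; what a row does not reach only later rows make up. A row lasts 1/10 s, in which the tool goes at most 50 mm and 8.59 degrees, less where a joint would pass 70% of its speed; a pose out of reach is approached as far as the arm can. A call with a gripper value outside its range is refused whole. "grip" is the opening, from 0 (shut) to 1 (fully open), set as the call begins (left out, the last holds). The fingers move at their own pace and stop on an object; the grip force is fixed at half the most. Time passes only in rows, so rows that repeat a pose let the fingers close. It gives the time, the measured TCP pose, the force, the opening and the grip force at its end, in the units of the state.
- get_obs(): the state, without advancing time (a new reading comes with each control period).
- snapshot(name): name is "scene" or "top" or "wrist"; returns a dict with "frame" (480x640x3 uint8, red, green, blue), "K" (3x3 intrinsics, pixels), "dist_coeffs" ([k1, k2, p1, p2, k3] as OpenCV has them; the pictures are not rectified), "world_from_camera" (4x4, takes a point from camera to world coordinates); the wrist camera has in their place "mount" (4x4, takes a point from camera to tool coordinates, whose origin is the TCP and whose axes are the flange's). Camera axes: x right, y down, z forward; pixel columns grow to the right and rows downward; lengths in mm; the calibration is good to about 2 mm. A picture is of the moment at which its call begins: read the wrist's pose just before it. There is no depth.
- finish_job(): hands the job in; it is judged then, once.
The state is a dict: "t": time; "joints": joint angles; "joint_vel": joint speeds; "effort": joint torques, N m; "eef_pos": TCP position; "orientation": TCP orientation; "contact_force": force on the tool from outside, world axes, zero at the start; "moment": the same for the moment, N m; "width": finger opening in mm; "grip_force": force on a finger pad.
Only numpy, scipy, OpenCV 4.12 (cv2) and the standard library are available. Lean on these libraries where they do the work, as an engineer would, in place of code of your own. Each camera call takes 0.05 s, during which the arm holds its last target. There are 200 camera calls.

TASK

Start the timer for the next batch of specimen cups: on the timer with the round case, twist the dial clockwise clearly past the broad 30-minute mark to wind the bell, then turn it back down to the 10-minute mark, and let go. Leave the setting of the square-cased timer as it is, and do not knock or push away the specimen cup that stands between the two timers.

Things in the scene. Friction and masses are not known exactly. Their poses are not given: they have to be found in the camera images.
- round_dial (a joint): dial of the round-cased timer (fixed; grey, 92 mm across; white face 31 mm up). Rad, growing clockwise seen from above, 0.035 per minute: 0 at the zero dot, 0.35 at 10 min (first narrow tick after the dot), 0.70 at 20 min (second tick), 1.05 at the broad 30 min mark, stop at 1.5. Starts at 0 to 0.15. Friction about 0.06 N m; stays where left, does not run down. Same scale on the square timer
- round_grip (a point): grip point on the round timer's axis, 57 mm above the desk, inside the dial's upright black grip bar: 46 long, 12 thick, top at 67 mm, on a steel disc (56 mm diameter, top at 35 mm). Grasp the bar across its 12 mm from above. The point turns with the dial: x along the bar to its pointer end (white line on top, narrow nose), z up
- square_pointer (a point): pointer tip of the dial on the other timer, the one with the square grey case (92 x 92 mm, same height, same dial), 27 mm from its turning axis and 65 mm above the desk; the x axis points from the axis to the tip. This dial is to be left alone
- near_cup: clear plastic specimen cup with a plain white screw lid, 58 mm diameter, 65 mm tall, empty and loose, standing between the two timers; origin at the centre of its underside, z axis up
Things that resemble listed ones, but are neither listed nor needed, are in the scene too. What is shaped like the part that bears round_dial but green or yellow is not meant.

How it is judged (in metres and radians):
On the way:
1. the round timer's dial is turned past its 30-minute mark (value of joint round_dial above 1.05 rad), for 0.1 s.
At the end, for the whole second after the job is handed in: After having been past the 30-minute mark, the round timer's dial rests at 10 minutes (0.35 rad) to within 0.18 rad (about 10 degrees); the square timer's pointer is within 6 mm of where it was; the cup between the timers stands upright (within 0.2 rad) within 30 mm of where it was (value of joint round_dial between 0.17 and 0.53 rad and velocity of joint round_dial between -0.05 and 0.05 rad/s and distance of square_pointer from where it was at the start of the episode below 0.006 m and distance of near_cup from where it was at the start of the episode below 0.03 m and angle between near_cup's own z axis and vertical below 0.2 rad); the robot touches nothing.
It fails at once if the square timer's dial is turned (its pointer tip moves over 6 mm) (distance of square_pointer from where it was at the start of the episode above 0.006 m).
It fails at once if the cup between the timers is tipped over 0.5 rad or pushed over 30 mm away (angle between near_cup's own z axis and vertical above 0.5 rad or distance of near_cup from where it was at the start of the episode above 0.03 m).
It also fails if it takes over 38 s, if anything falls off the work surface, if the arm or the gripper's body presses on something with over 40 N, if the wrist force passes 120 N, or if a joint passes its speed limit or range.

## Working session

There is one attempt and no reset: what is moved stays moved. The work goes in short steps, Python scripts to look and compute and a tool call to move; the robot and the scene stay as the last step left them, time stands still between calls to the robot, and variables do not carry over. Pictures are saved under pics/ and viewed, at most 10 in all, crops included, and the job is handed in when it is done.

Besides the shell and the picture viewer there is one more tool, called after ">>>" in YAML: its name, and indented under it one key for each argument. move_arm: Moves the arm, as the interface text tells. Its arguments: {"type":"object","properties":{"rows":{"type":"array"},"grip":{"type":"number"}},"required":["rows"]}

```bash
mkdir -p pics
cat > h.py <<'E'
import cv2,numpy as np
from cell import get_obs,snapshot,finish_job,tips_ahead
from scipy.spatial.transform import Rotation as R
def save(name,fn):
    o=get_obs();s=snapshot(name);cv2.imwrite('pics/'+fn+'.png',s['frame'][:,:,::-1])
    if name=='wrist':
        T=np.eye(4);q=o['orientation'];T[:3,:3]=R.from_quat([q[1],q[2],q[3],q[0]]).as_matrix();T[:3,3]=o['eef_pos'];W=T@np.array(s['mount'])
    else: W=np.array(s['world_from_camera'])
    np.savez('pics/'+fn+'.npz',K=s['K'],d=s['dist_coeffs'],W=W)
    return o
def pt(fn,uv,z):
    c=np.load('pics/'+fn+'.npz');n=cv2.undistortPoints(np.array([[uv]],float),c['K'],c['d'])[0,0]
    r=c['W'][:3,:3]@[n[0],n[1],1];p=c['W'][:3,3];return (p+r*(z-p[2])/r[2]).round(1)
E
python3 - <<'E'
from h import *
print(save('top','top0'));save('scene','scene0');print(tips_ahead)
for f in('top0','scene0'):print(np.load('pics/'+f+'.npz')['W'].round(2))
E
```

```text
{'t': 0.0, 'joints': array([-1.48850117e+00,  2.07439297e-01,  1.54296934e+00,  2.66711500e-05,
        1.39352304e+00, -1.50540088e-01]), 'joint_vel': array([ 1.53832135e-03,  1.44790651e-04, -3.38663886e-05,  1.56166356e-03,
        3.60054920e-04,  9.51708566e-04]), 'effort': array([ 2.93722678e-04, -3.83029962e+01, -2.91595674e+01, -4.81002335e-04,
        1.04006898e-02, -1.98406531e-05]), 'eef_pos': array([ 132.5869536 , -558.74723288,  244.10749216]), 'orientation': array([-1.16838213e-03,  9.93230714e-01,  1.16152401e-01,  5.30150272e-05]), 'contact_force': array([-0.07897405,  0.40964809,  0.41498635]), 'moment': array([-0.03061819,  0.02644114,  0.02547986]), 'grip_force': 0.0, 'width': 85.46907691734879}
14.0
[[ 2.0000e-02 -9.9000e-01  1.7000e-01  3.0990e+02]
 [-1.0000e+00 -3.0000e-02 -1.0000e-02 -5.1400e+00]
 [ 1.0000e-02 -1.7000e-01 -9.9000e-01  9.6913e+02]
 [ 0.0000e+00  0.0000e+00  0.0000e+00  1.0000e+00]]
[[-7.0000e-01 -3.7000e-01  6.1000e-01 -1.1422e+02]
 [-7.2000e-01  3.3000e-01 -6.1000e-01  5.7418e+02]
 [ 2.0000e-02 -8.6000e-01 -5.0000e-01  5.4746e+02]
 [ 0.0000e+00  0.0000e+00  0.0000e+00  1.0000e+00]]
```

View pics/top0.png

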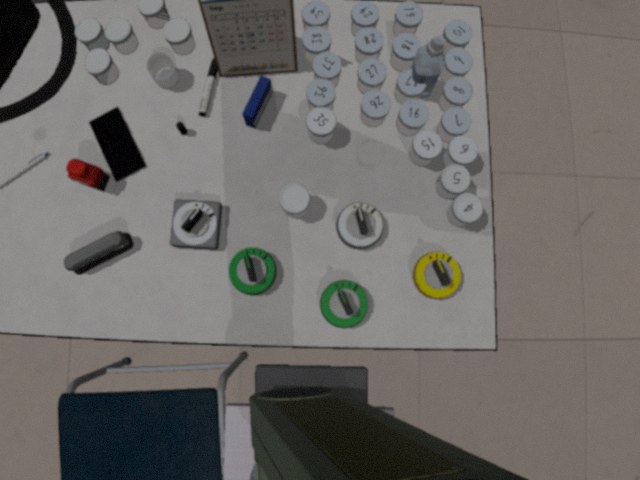

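View pics/scene0.png

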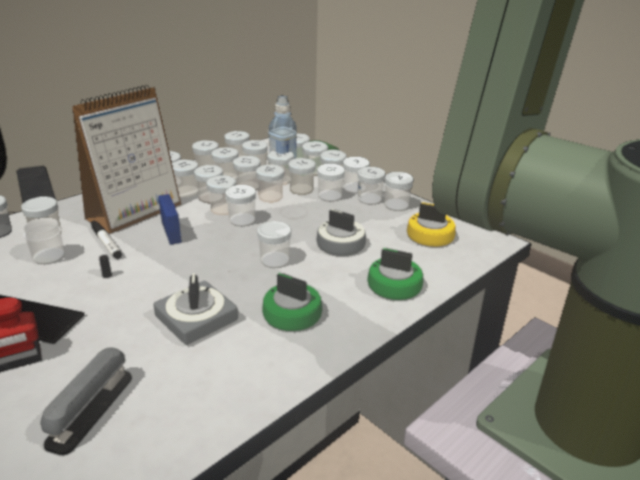

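Candidates for the round timer in the top view are grey round (360,224), green (253,271), green (345,304) and yellow (438,275), plus the square grey one at (196,223). By the description it is the grey round one at (360,224). The cup lid is at (295,199).

Run:
```python
from h import *
im=cv2.imread('pics/top0.png');cv2.imwrite('pics/crop0.png',cv2.resize(im[180:270,270:390],None,fx=6.6,fy=6.6,interpolation=cv2.INTER_CUBIC))
for n,uv,z in[('face',(360,225),31),('bar',(363,220),67),('cup',(295,199),65),('sq',(196,223),31),('g1',(253,271),31),('g2',(345,304),31),('c4',(467,208),65)]:print(n,pt('top0',uv,z))
```

```text
face [492.3 -89.   31. ]
bar [494.8 -91.2  67. ]
cup [531.4  34.6  65. ]
sq [488.  223.7  31. ]
g1 [399.4 110.2  31. ]
g2 [342.5 -62.9  31. ]
c4 [ 523.6 -286.6   65. ]
```

View pics/crop0.png

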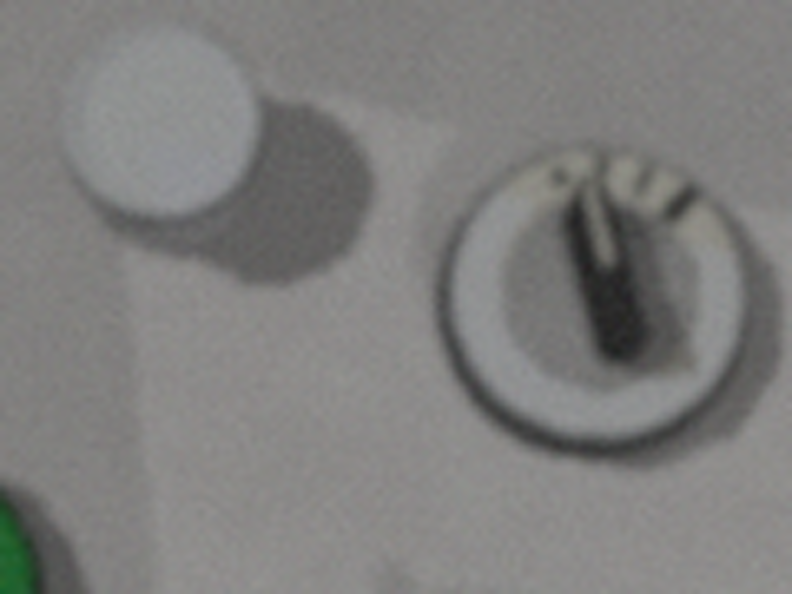

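The crop shows the round grey case with its white face centred near top px (360.6,225.2). The bar runs from tail (625,350) to nose (585,190) in the crop and sits at the dot, so about 0 min. The ticks run clockwise to the right.

Run:
```python
from h import *
f=lambda u,v,z:pt('top0',(270+u/6.6-.4,180+v/6.6-.4),z)
c=f(598,298,31);print(c)
for n,uv,z in[('dot',(562,176),31),('t10',(602,165),31),('t20',(645,185),31),('t30',(683,203),31)]:
  d=f(*uv,z)-c;print(n,np.arctan2(d[1],d[0]),np.hypot(*d[:2]))
a,b=f(585,190,67),f(625,350,67);d=a-b;print('bar',a,b,np.arctan2(d[1],d[0]),np.hypot(*d[:2]))
o=get_obs();q=o['orientation'];M=R.from_quat([q[1],q[2],q[3],q[0]]).as_matrix();print(M.round(3),o['eef_pos'])
print(M.T@(np.array([c[0],c[1],160])-o['eef_pos']))
```

```text
[492.8 -89.4  31. ]
dot 0.29376803843638016 37.29785516621565
t10 -0.020353423082120573 39.30814165029938
t20 -0.3774420353250269 36.35931792539569
t30 -0.7066142024083047 37.73512952144194
bar [516.3 -82.3  67. ] [471.3 -93.8  67. ] 0.250200547777641 46.44620544242549
[[ 0.973  0.231 -0.   ]
 [ 0.231 -0.973  0.002]
 [ 0.    -0.002 -1.   ]] [ 132.59108578 -558.80512491  244.19881141]
[ 458.76910739 -373.44720588   85.14201985]
```

>>> move_arm:
  rows:
    - [35,-28,0,0]
    - [70,-57,0,0]
    - [105,-86,0,0]
    - [140,-114,0,0]
    - [175,-142,0,0]
    - [210,-171,0,0]
    - [245,-199,0,0]
    - [280,-228,0,0]
    - [315,-256,0,0]
    - [350,-285,20,0]
    - [385,-313,40,0]
    - [420,-341,50,0]
    - [445,-362,60,-0.02]
    - [459,-373,60,-0.02]
    - [459,-373,60,-0.02]
    - [459,-373,60,-0.02]
    - [459,-373,60,-0.02]
  grip: 0.6

```text
t: 1.8
eef_pos: [492.7, -91.4, 185.3]
orientation: [0.0, 0.992, 0.126, -0.0]
contact_force: [0.7, 0.0, 0.2]
width: 51.2
grip_force: 0.0
```

Run:
```python
from h import *
import importlib,cell
o=save('wrist','w1');print(o['t'],o['eef_pos'],o['width'],o['joints'].round(3),cell.tips_ahead)
```

```text
1.8 [492.70971826 -91.3838656  185.27057081] 51.150705825811606 [-0.356  0.11   1.784 -0.     1.248  0.963] 14.0
```

View pics/w1.png

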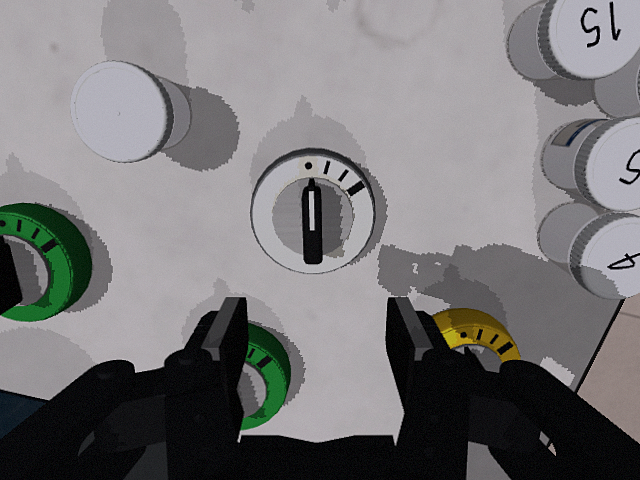

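The wrist view shows the bar from nose (311,178) to tail (312,264), the face centre at about (313,211) and the dot at (308,165). The bar is aligned with the tool.

Run:
```python
from h import *
c=pt('w1',(313,211),31);a=pt('w1',(311,180),67);b=pt('w1',(312.5,264),67);d=a-b
print(c,a,b,(a+b)/2,np.arctan2(d[1],d[0]),np.hypot(*d[:2]))
d=pt('w1',(308,165),31)-c;print('dot',np.arctan2(d[1],d[0]))
d=pt('w1',(357,187),31)-c;print('30',np.arctan2(d[1],d[0]))
o=get_obs();q=o['orientation'];M=R.from_quat([q[1],q[2],q[3],q[0]]).as_matrix()
print(M.T@(np.array([*((c+(a+b)/2)/2)[:2],55])-o['eef_pos']),np.arctan2(M[1,0],M[0,0]))
```

```text
[500.8 -86.2  31. ] [526.7 -78.7  67. ] [475.7 -92.5  67. ] [501.2 -85.6  67. ] 0.26426001991332976 52.83407991060321
dot 0.35361227829400244
30 -0.8100845054530478
[  9.4212634   -3.45532345 130.38620845] 0.25137997085682673
```

>>> move_arm:
  rows:
    - [3,-1,25,0.01]
    - [5,-2,50,0.01]
    - [5,-2,70,0.01]
    - [5,-2,70,0.01]
    - [5,-2,70,0.01]
    - [5,-2,70,0.01]
  grip: 0.6

```text
t: 2.45
eef_pos: [498.5, -88.3, 116.8]
orientation: [0.001, 0.993, 0.121, 0.001]
contact_force: [0.3, -0.5, 0.8]
width: 51.3
grip_force: 0.0
```

Run:
```python
from h import *
o=save('wrist','w2');print(o['t'],o['eef_pos'],o['width'])
```

```text
2.45 [498.53839737 -88.34478724 116.8304458 ] 51.25149720810933
```

View pics/w2.png

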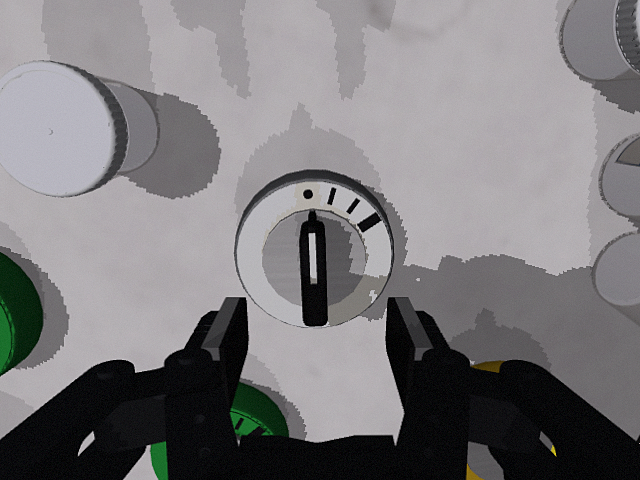

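The bar's top runs from nose (312,211) to tail (314,326). The white face spans columns 236–392 and rows 178–328, so its centre is about (314,253), and the dot is at (308,195).

Run:
```python
from h import *
c=pt('w2',(314,253),31);a=pt('w2',(312,211),66);b=pt('w2',(314,326),67);d=a-b
l,r,t,bo=[pt('w2',p,31)for p in[(236,253),(392,253),(314,178),(314,328)]]
print(c,a,b,np.arctan2(d[1],d[0]),np.hypot(*d[:2]),np.linalg.norm(l-r),np.linalg.norm(t-bo))
ax=b+23*d/np.linalg.norm(d);print('axis',ax,(t+bo)/2)
for p in[(308,195),(332,197),(353,206),(370,222)]:
  e=pt('w2',p,31)-c;print(np.arctan2(e[1],e[0]),np.hypot(*e[:2]))
o=get_obs();q=o['orientation'];M=R.from_quat([q[1],q[2],q[3],q[0]]).as_matrix()
for p in(c,ax):print(M.T@(np.array([*p[:2],55])-o['eef_pos']),np.arctan2(M[1,0],M[0,0]))
```

```text
[499.7 -86.2  31. ] [529.8 -78.   66. ] [475.9 -92.1  67. ] 0.25586199483545363 55.71373259798698 84.45140614578303 85.76158813828019
axis [498.14766315 -86.28011038  66.58724187] [497.45 -86.7   31.  ]
0.33859732515186725 31.91191000237996
-0.056016103543179194 32.1504276798925
-0.4243724230331727 33.02983499807406
-0.7998301510289842 34.29825068425504
[ 1.31746444 -1.87188357 61.94939796] 0.24213435326440588
[-0.20879133 -2.16631423 61.94478336] 0.24213435326440588
```

>>> move_arm:
  rows:
    - [0,-2,20,0]
    - [0,-2,40,0]
    - [0,-2,55,0]
    - [0,-2,60,0]
    - [0,-2,60,0]
    - [0,-2,60,0]
  grip: 0.6

```text
t: 3.1
eef_pos: [498.1, -85.9, 56.5]
orientation: [0.001, 0.993, 0.121, 0.001]
contact_force: [1.0, -1.5, 0.3]
width: 51.0
grip_force: 0.0
```

>>> move_arm:
  rows:
    - [0,0,0,0]
    - [0,0,0,0]
    - [0,0,0,0]
    - [0,0,0,0]
    - [0,0,0,0]
    - [0,0,0,0]
    - [0,0,0,0]
    - [0,0,0,0]
  grip: 0

```text
t: 3.9
eef_pos: [497.9, -86.9, 56.3]
orientation: [0.001, 0.993, 0.121, 0.001]
contact_force: [-1.4, -4.8, 4.1]
width: 10.9
grip_force: 60.1
```

>>> move_arm:
  rows:
    - [0,0,0,0.08]
    - [0,0,0,0.16]
    - [0,0,0,0.24]
    - [0,0,0,0.32]
    - [0,0,0,0.4]
    - [0,0,0,0.48]
    - [0,0,0,0.56]
    - [0,0,0,0.64]
    - [0,0,0,0.72]
    - [0,0,0,0.8]
    - [0,0,0,0.88]
    - [0,0,0,0.96]
    - [0,0,0,1.04]
    - [0,0,0,1.12]
    - [0,0,0,1.2]
    - [0,0,0,1.2]
    - [0,0,0,1.2]
    - [0,0,0,1.2]
    - [0,0,0,1.2]

```text
t: 5.8
eef_pos: [497.4, -88.5, 56.3]
orientation: [0.002, 0.888, -0.46, 0.001]
contact_force: [-4.4, -8.7, 5.0]
width: 10.7
grip_force: 60.1
```

Run:
```python
from h import *
o=save('wrist','w3');print(o['t'],o['eef_pos'],o['width'],o['moment'],o['contact_force'])
q=o['orientation'];M=R.from_quat([q[1],q[2],q[3],q[0]]).as_matrix();print(np.arctan2(M[1,0],M[0,0]))
```

```text
5.8 [497.37762543 -88.48294485  56.27210518] 10.69313985896622 [-1.61877201  0.56523712  0.00324413] [-4.39800977 -8.70662911  5.01001873]
-0.9565906132976948
```

View pics/w3.png

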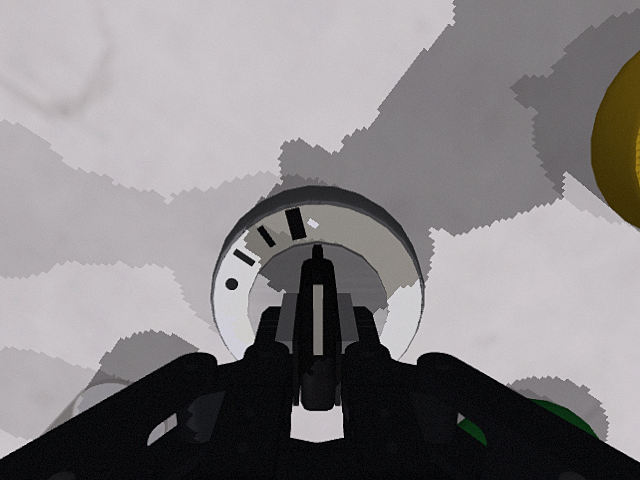

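The bar is still vertical between the pads, so it did not slip. The broad mark at (295,224) is left of the nose (318,250), so the dial is past 30 min. Now back by 0.92.

>>> move_arm:
  rows:
    - [0,0,0,-0.08]
    - [0,0,0,-0.16]
    - [0,0,0,-0.24]
    - [0,0,0,-0.32]
    - [0,0,0,-0.4]
    - [0,0,0,-0.48]
    - [0,0,0,-0.56]
    - [0,0,0,-0.64]
    - [0,0,0,-0.72]
    - [0,0,0,-0.8]
    - [0,0,0,-0.86]
    - [0,0,0,-0.92]
    - [0,0,0,-0.92]
    - [0,0,0,-0.92]
    - [0,0,0,-0.92]
    - [0,0,0,-0.92]

```text
t: 7.45
eef_pos: [497.9, -87.3, 56.3]
orientation: [0.002, 1.0, -0.018, 0.001]
contact_force: [-0.9, -6.8, 4.7]
width: 10.9
grip_force: 60.0
```

>>> move_arm:
  rows:
    - [0,0,0,0]
    - [0,0,0,0]
    - [0,0,0,0]
    - [0,0,0,0]
    - [0,0,0,0]
    - [0,0,0,0]
    - [0,0,-20,0]
    - [0,0,-45,0]
    - [0,0,-70,0]
    - [0,0,-95,0]
    - [0,0,-120,0]
    - [0,0,-120,0]
    - [0,0,-120,0]
    - [0,0,-120,0]
  grip: 0.6

```text
t: 8.85
eef_pos: [496.0, -85.2, 173.8]
orientation: [-0.0, 1.0, -0.019, -0.001]
contact_force: [-0.2, 0.2, 0.1]
width: 51.1
grip_force: 0.0
```

Run:
```python
from h import *
o=save('wrist','w4');print(o['t'],o['eef_pos'],o['width'],o['contact_force'])
```

```text
8.85 [496.03156603 -85.15143593 173.84819889] 51.13978958309134 [-0.19259519  0.16852392  0.13743764]
```

View pics/w4.png

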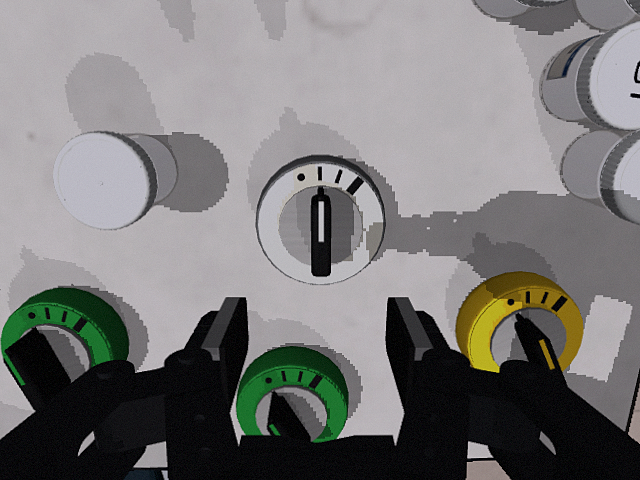

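The pointer nose (321,188) points at the first narrow tick (320,173). The cup is upright and in place, and the gripper is clear with no force on it, so I'm handing in.

```bash
python3 -c "
from cell import finish_job;print(finish_job())"
```

```text
the job is handed in; nothing more can be done
None
```

The round timer was wound past 30 minutes (to about 1.27 rad by the tool angle), turned back to the 10-minute tick and released; the cup and square timer were not touched, and the job is handed in, with no verdict returned.

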